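# Grade the sample bottles by size along the bench shelf

## Robot

A 6-joint arm with a two-finger parallel gripper is mounted at the origin on the work surface. World frame = base frame: x ahead of the robot, y to its left, z up, the work surface at z = 0. Lengths are in m, angles in rad, forces in N, time in s.
With the tool pointing down it reaches from about 0.425 to 0.95 m from the base axis. Payload 3.5 kg.
Tool frame: the origin (TCP) lies midway between the tips of the shut fingers; the grasp point (between the pads) lies 19 mm behind it; x points along the fingers, y is the direction in which the jaws open and shut, and the axes are right-handed (so a half turn about x gives the same grasp; the last joint's range is limited). The gripper opens to 85 mm and grips with 20 to 120 N. Pads are 22 mm wide; open, the fingers measure 114 mm over their backs; the gripper's body (76 mm by 85 mm) begins 54 mm behind the grasp point. The pads swing forward as they close: fully open they stand 13 mm farther back than shut.
Start: joints at [1.036, 0.286, 1.577, -0, 1.279, -0.15], TCP at [0.253, 0.626, 0.231] pointing down, gripper open.
Joint ranges: [-2.77, 2.77], [-0.9, 2.22], [0.21, 2.48], [-1.53, 4.67], [0.24, 2.81], [-2.84, 2.84]. Speed limits (rad/s): [2.79, 2.79, 3.14, 3.14, 3.14, 3.14].

## Interface

Orientations are given as a 3x3 rotation matrix whose columns are the frame's x, y, z axes.
In Python, from rig import state, capture, get_calibration, hand_in, regions_of gives the robot as it stands.
- The arm moves only by the tool jog_arm, never from a script. Its argument "increments" is a list that holds one entry, the list of rows, each a list of 5 numbers: the closure, from 0 (fully open) to 1 (shut), then the shift along the tool's x, y, z normalised to -1 to 1, where 1 is 0.5 m, then the turn about the tool's x normalised to -1 to 1, where 1 is 90 degrees. In form: [[[jaw, dx, dy, dz, twist], ...]]. A call has exactly 10 rows; each row is the pose to reach, as a shift and turn from the pose commanded when the call began, along the tool's axes at that moment; what a row does not reach only later rows make up. A row lasts 1/12 s, in which the tool goes at most 41.7 mm and 7.16 degrees, less where a joint would pass 70% of its speed; a pose out of reach is approached as far as the arm can. A call with a number of a shift or a turn outside -1 to 1 is refused whole. A call with a gripper value outside its range is refused whole. The fingers move at their own pace and stop on an object; "squeeze" is the grip in N (left out, the last holds). Time passes only in rows, so rows that repeat a pose let the fingers close, or fill a call up. It gives the time, the measured TCP pose, the force and the opening at its end, in the units of the state.
- state(): the state, without advancing time (a new reading comes with each control period).
- capture(name): name is "scene" or "top"; returns the picture (420x560x3 uint8, blue, green, red); there is no depth.
- get_calibration(name): a dict with "fov_y" (degrees; the focal length in pixels is half the picture's height over the tangent of half this angle, whatever the lens; pixels are square), "cx", "cy" (the principal point, pixels), "dist" ([k1, k2, p1, p2, k3] as OpenCV has them; the pictures are not rectified), "rvec" (rotation vector, rad) and "tvec" (3), from world to camera coordinates, as OpenCV has them. Camera axes: x right, y down, z forward; pixel columns grow to the right and rows downward; lengths in m; the calibration is good to about 2 mm. A picture is of the moment at which its call begins. get_calibration takes no time and is no camera call.
- hand_in(): hands the job in, once; it reports no verdict.
Trained networks look in the newest picture that a camera, given by its name, has taken for a name from the list of things; names that differ only in an ending like _2 or _b are one class to them, and where a whole thing is asked for, a point or a joint stands for the part that bears it (a point fixed in the world has none). Each returns a list of dicts, best first, with "confidence" (0 to 1); they miss things now and then, are a little off and sometimes report something else, mostly with a low value. They report only what shows in the picture. A call takes as long as a camera call. They do not tell look-alikes from the thing itself.
- regions_of(query, camera): "pixels" (420x560 bool, what is visible of it) and "rect" ([centre column, centre row, width, height] in pixels, round what is visible of it).
The state is a dict: "clock": time; "q": joint angles; "qvel": joint speeds; "tau": joint torques, N m; "tool_pos": TCP position; "orientation": TCP orientation; "ft_force": force on the tool from outside, world axes, zero at the start; "moment": the same for the moment, N m; "width": finger opening in m.
Only numpy, scipy, OpenCV 4.12 (cv2) and the standard library are available. Lean on these libraries where they do the work, as an engineer would, in place of code of your own. Each camera call takes 0.05 s, during which the arm holds its last target. There are 200 camera calls.

## Task

Put the four white sample bottles standing about the bench away on the low steel shelf, where the largest and the smallest of the set already stand at the two ends. Stand them upright on the four round pads, one centred on each, so that the whole row steps down in size from the largest bottle to the smallest. Leave the two end bottles where they are, and do not knock any bottle over.

Things in the scene. Friction and masses are not known exactly. Their poses are not given: they have to be found in the camera images.
- bottle_250: Closed round white plastic bottle with a ribbed blue screw cap, second largest of the six (largest of the four loose about the bench). Body diameter 62 mm, 132 mm tall over the cap, about 260 g. The cap is 44 mm in diameter and takes up the top 24 mm; below it a sloping shoulder widens to the full body diameter at 44 mm below the top. Starts upright on the bench. Origin: centre of the underside; z axis points up through the cap.
- bottle_150: Closed round white plastic bottle with a ribbed blue screw cap, third largest of the six. Body diameter 54 mm, 112 mm tall over the cap, about 170 g. The cap is 40 mm in diameter and takes up the top 24 mm; below it a sloping shoulder widens to the full body diameter at 44 mm below the top. Starts upright on the bench. Origin: centre of the underside; z axis points up through the cap.
- bottle_100: Closed round white plastic bottle with a ribbed blue screw cap, fourth largest of the six. Body diameter 47 mm, 94 mm tall over the cap, about 120 g. The cap is 36 mm in diameter and takes up the top 24 mm; below it a sloping shoulder widens to the full body diameter at 44 mm below the top. Starts upright on the bench. Origin: centre of the underside; z axis points up through the cap.
- bottle_60: Closed round white plastic bottle with a ribbed blue screw cap, fifth largest of the six (smallest of the four about the bench). Body diameter 40 mm, 78 mm tall over the cap, about 80 g. The cap is 32 mm in diameter and takes up the top 24 mm; below it a sloping shoulder widens to the full body diameter at 44 mm below the top. Starts upright on the bench. Origin: centre of the underside; z axis points up through the cap.
- bottle_largest: White bottle of the same make with a blue cap, largest of all; already stands at one end of the steel shelf and stays there. Body diameter 74 mm, 168 mm tall, cap 52 mm across, about 500 g, loose on the shelf. Which end of the shelf it stands at changes from start to start. Origin: centre of the underside.
- bottle_smallest: White bottle of the same make with a blue cap, smallest of all; already stands at the other end of the steel shelf and stays there. Body diameter 33 mm, 62 mm tall, cap 27 mm across, about 50 g, loose on the shelf. Which end of the shelf it stands at changes from start to start. Origin: centre of the underside.
- pad_1: Round dark grey anti-slip pad, 66 mm across, flush with the top of the low steel bench shelf; number 1 of four, counted from the shelf's right end (-y, as the robot looks) to its left. Origin: centre of the top face. Its top face is level, 40 mm above the bench; y axis along the row towards pad_2, x axis across the shelf to its rear. The pads are 88 mm apart.
- pad_2: Round dark grey anti-slip pad, 66 mm across, flush with the top of the low steel bench shelf; number 2 of four, counted from the shelf's right end (-y, as the robot looks) to its left. Origin: centre of the top face. Axes as pad_1. The shelf is fixed, 540 mm long along y, 120 mm deep along x, its top 40 mm above the bench; its place and its yaw (up to 0.15 rad either way) change from start to start.
- pad_3: Round dark grey anti-slip pad, 66 mm across, flush with the top of the low steel bench shelf; number 3 of four, counted from the shelf's right end (-y, as the robot looks) to its left. Origin: centre of the top face. Axes as pad_1. A thin rail runs along the shelf's rear edge, 56 mm behind the pads' centres (+x), reaching 21 mm above the shelf's top; the front is open.
- pad_4: Round dark grey anti-slip pad, 66 mm across, flush with the top of the low steel bench shelf; number 4 of four, counted from the shelf's right end (-y, as the robot looks) to its left. Origin: centre of the top face. Axes as pad_1. The two end bottles stand 88 mm beyond pad_1 and pad_4, in the same line.
There are look-alikes about, which are no part of the job. Leave any pink look-alike of the bottle_150 alone.

How it is judged:
By the outcome, as a careful person would: the job done as asked, in the order asked, and still so for the second after the job is handed in, with the robot touching nothing.
It also fails if it takes over 136 s, if anything falls off the work surface, if the arm or the gripper's body presses on something with over 40 N, if the wrist force passes 120 N, or if a joint passes its speed limit or range.

## Working session

There is one attempt and no reset: what is moved stays moved. The work goes in short steps, Python scripts to look and compute and a tool call to move; the robot and the scene stay as the last step left them, time stands still between calls to the robot, and variables do not carry over. Pictures are saved under pics/ and viewed, about 12 in all and at most 16, crops included, and the job is handed in when it is done.

Besides the shell and the picture viewer there is one more tool, called after "Emit:" in YAML: its name, and indented under it one key for each argument. jog_arm: Moves the arm, as the interface text tells. Its arguments: {"type":"object","properties":{"increments":{"type":"array","items":{"type":"array","items":{"type":"array","items":{"type":"number"}}}},"squeeze":{"type":"number"}},"required":["increments"]}

```bash
mkdir -p pics; cat > h.py <<'E'
import numpy as np, cv2
from rig import state, capture, get_calibration, hand_in, regions_of
def cal(n):
    c=get_calibration(n); f=210/np.tan(np.radians(c["fov_y"])/2)
    K=np.array([[f,0,c["cx"]],[0,f,c["cy"]],[0,0,1]]); return K,np.array(c["dist"],float),np.array(c["rvec"],float).reshape(3),np.array(c["tvec"],float).reshape(3)
def ray(n,uv):
    K,d,r,t=cal(n); R=cv2.Rodrigues(r)[0]
    p=cv2.undistortPoints(np.array(uv,float).reshape(-1,1,2),K,d).reshape(-1,2)
    return -R.T@t,(R.T@np.c_[p,np.ones(len(p))].T).T
def at_z(n,uv,z):
    o,d=ray(n,uv); return o+d*((z-o[2])/d[:,2])[:,None]
def proj(n,P):
    K,d,r,t=cal(n); return cv2.projectPoints(np.array(P,float).reshape(-1,1,3),r,t,K,d)[0].reshape(-1,2)
E
python3 - <<'E'
from h import *
for n in("scene","top"):
    im=capture(n); cv2.imwrite(f"pics/{n}0.png",im); o,_=ray(n,[[280,210]]); print(n,o.round(3),at_z(n,[[280,210]],0).round(3))
    for q in ["bottle_250","bottle_150","bottle_100","bottle_60","bottle_largest","bottle_smallest","pad_1"]:
        for r in regions_of(q,n)[:5]: print(q,round(r["confidence"],2),np.round(r["rect"],1),r["pixels"].sum())
s=state();print(s["clock"],s["tool_pos"],s["orientation"],s["width"])
E
```

```text
scene [1.421 0.231 0.748] [[ 0.5   -0.059  0.   ]]
bottle_250 0.74 [262.6 184.3  17.2  28.6] 386
bottle_250 0.67 [375.9 196.4  20.5  36.1] 353
bottle_250 0.64 [466.2 216.9  32.3  53.8] 1293
bottle_250 0.63 [156.8 184.6  24.4  44.3] 769
bottle_250 0.59 [171.3 168.5  21.5  38.2] 658
bottle_150 0.74 [262.6 184.3  17.2  28.6] 386
bottle_150 0.67 [375.9 196.4  20.5  36.1] 353
bottle_150 0.64 [466.2 216.9  32.3  53.8] 1293
bottle_150 0.63 [156.8 184.6  24.4  44.3] 769
bottle_150 0.59 [171.3 168.5  21.5  38.2] 658
bottle_100 0.74 [262.6 184.3  17.2  28.6] 386
bottle_100 0.67 [375.9 196.4  20.5  36.1] 353
bottle_100 0.64 [466.2 216.9  32.3  53.8] 1293
bottle_100 0.63 [156.8 184.6  24.4  44.3] 769
bottle_100 0.59 [171.3 168.5  21.5  38.2] 658
bottle_60 0.74 [262.6 184.3  17.2  28.6] 386
bottle_60 0.67 [375.9 196.4  20.5  36.1] 353
bottle_60 0.64 [466.2 216.9  32.3  53.8] 1293
bottle_60 0.63 [156.8 184.6  24.4  44.3] 769
bottle_60 0.59 [171.3 168.5  21.5  38.2] 658
bottle_largest 0.81 [384.4 224.8  43.6  77.1] 2379
bottle_largest 0.26 [204.6 201.6  13.2  27.1] 281
bottle_smallest 0.67 [206.  2
[... 1069 characters left out ...]
_60 0.85 [413.9 244.3  26.3  21.7] 524
bottle_60 0.72 [302.2 248.2  12.9  16.8] 176
bottle_60 0.7 [412.1 207.6  32.2  26.9] 566
bottle_60 0.66 [455.9 235.9  33.1  23.9] 600
bottle_largest 0.83 [162.7 162.1  41.5  41.5] 1240
bottle_largest 0.27 [303.2 247.8  15.8  17.3] 195
bottle_smallest 0.69 [343.2 185.8  13.1  14.6] 175
pad_1 0.94 [274.9 180.7  24.9  26. ] 503
pad_1 0.94 [237.3 176.6  22.4  21.1] 470
pad_1 0.72 [206.5 175.9  25.4  25.1] 530
pad_1 0.7 [307.1 184.4  26.3  24.2] 492
0.8 [0.2533357  0.62565488 0.23134803] [[ 3.79119350e-05  3.75348239e-01  9.26883864e-01]
 [ 1.73260756e-05  9.26883865e-01 -3.75348240e-01]
 [-9.99999999e-01  3.02894379e-05  2.86366489e-05]] 0.08543931802979547
```

View pics/scene0.png

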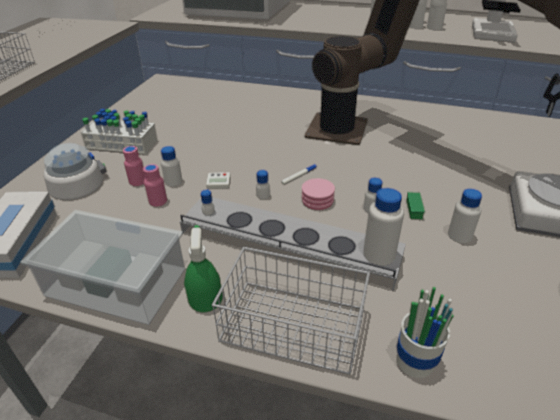

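View pics/top0.png

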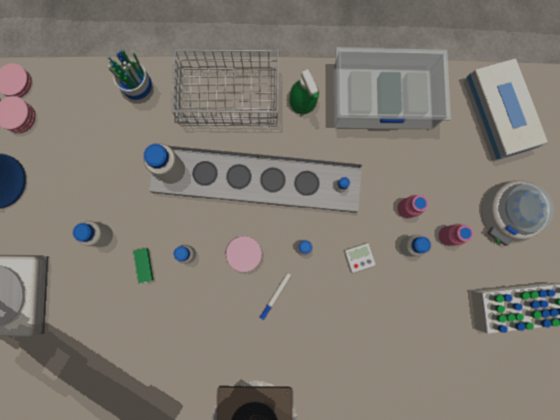

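The scene shows four loose white bottles with blue caps. In the top view the caps are at about (83,232), (183,254), (305,247) and (421,245). Pink look-alikes are at (418,203) and (462,234), and must be left alone. Shelf end bottles are at (157,156), the largest (left, +y), and (343,184), the smallest.

Next I fit the cap models in both views to identify each bottle by size.

```bash
cat >> h.py <<'E'
from scipy.optimize import least_squares
DIM={250:(.062,.132,.044),150:(.054,.112,.040),100:(.047,.094,.036),60:(.040,.078,.032),500:(.074,.168,.052),33:(.033,.062,.027)}
def caps(im):
    h=cv2.cvtColor(im,cv2.COLOR_BGR2HSV)
    m=((h[...,0]>100)&(h[...,0]<122)&(h[...,1]>150)&(h[...,2]>70)).astype(np.uint8)
    n,l,st,c=cv2.connectedComponentsWithStats(m); return [(c[i],st[i,4],l==i) for i in range(1,n) if st[i,4]>20]
def capmodel(n,x,y,k,z0=0):
    D,H,C=DIM[k]; a=np.linspace(0,2*np.pi,40)
    P=[[x+C/2*np.cos(t),y+C/2*np.sin(t),z0+z] for z in(H,H-.022) for t in a]
    hl=cv2.convexHull(proj(n,P).astype(np.float32)); M=cv2.moments(hl); return np.array([M["m10"]/M["m00"],M["m01"]/M["m00"]]),M["m00"]
def near(cs,uv,r=15):
    b=[c for c in cs if np.hypot(*(c[0]-uv))<r]; return max(b,key=lambda c:c[1]) if b else None
def fit(obs,k,z0=0):
    # obs: list of (cam, centroid)
    x0=at_z(obs[0][0],[obs[0][1]],z0+DIM[k][1]-.01)[0][:2]
    r=least_squares(lambda p:np.concatenate([capmodel(n,*p,k,z0)[0]-c for n,c in obs]),x0,diff_step=1e-4)
    return r.x,r.fun
E
python3 - <<'E'
from h import *
T=caps(cv2.imread("pics/top0.png"));S=caps(cv2.imread("pics/scene0.png"))
for nm,t,s in[("A",(83,232),(470,197)),("B",(183,254),(375,185)),("C",(305,247),(262,176)),("D",(421,245),(168,153)),("big",(157,156),(388,200)),("small",(343,184),(206,196))]:
    a,b=near(T,t),near(S,s); print(nm,a and(a[0].round(1),a[1]),b and(b[0].round(1),b[1]))
    for k in DIM:
        x,f=fit([("top",a[0]),("scene",b[0])],k,.04 if nm in("big","small") else 0)
        print("  ",k,x.round(4),"res",f.round(1),"areas",[round(capmodel(n,*x,k,.04 if nm in("big","small") else 0)[1]) for n in("top","scene")])
capture("top")
P=np.array([at_z("top",[r["rect"][:2]],.04)[0] for r in regions_of("pad_1","top") if r["confidence"]>.5])
capture("scene")
print(P.round(4)); print([at_z("scene",[r["rect"][:2]],.04)[0].round(4) for r in regions_of("pad_1","scene") if r["confidence"]>.5])
E
python3 -c "
import cv2
a=cv2.imread('pics/top0.png')[130:270,60:480];cv2.imwrite('pics/crop.png',cv2.resize(a,None,fx=1.9,fy=1.9,interpolation=2))"
```

```text
A (array([ 82.2, 231.9]), np.int32(247)) (array([471.8, 197.4]), np.int32(230))
   250 [0.4778 0.41  ] res [ 0.5 -0.   0.5 -0.1] areas [332, 313]
   150 [0.4711 0.4153] res [1.6 3.2 0.7 5.4] areas [270, 264]
   100 [0.4649 0.4201] res [ 2.5  6.2  0.8 10.1] areas [217, 221]
   60 [0.4593 0.4243] res [ 3.4  8.8  0.9 14.2] areas [172, 182]
   500 [0.4892 0.4003] res [ -1.5  -6.    0.1 -10.6] areas [479, 422]
   33 [0.4535 0.4286] res [ 4.2 11.3  1.  18.2] areas [125, 140]
B (array([181.1, 253.4]), np.int32(160)) NoneTraceback (most recent call last):
  File "<stdin>", line 6, in <module>
TypeError: 'NoneType' object is not subscriptable
```

View pics/crop.png

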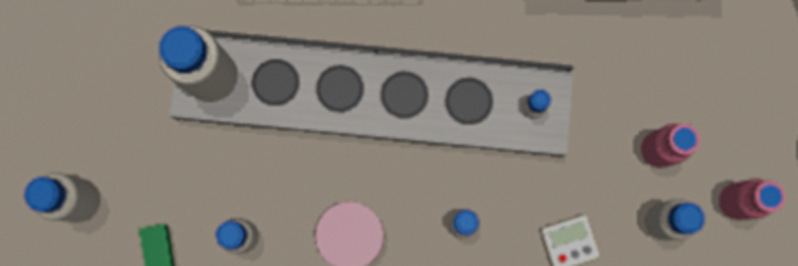

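The crop shows the white bottles, each with a blue cap, at crop (45,195), (232,235), (465,223) and (687,218). The two bottles with pink bodies are at (683,140) and (768,197).

```bash
sed -i 's/h\[...,2\]>70/h[...,2]>45/; s/h\[...,1\]>150/h[...,1]>130/' h.py
python3 - <<'E'
from h import *
T=caps(cv2.imread("pics/top0.png"));S=caps(cv2.imread("pics/scene0.png"))
for nm,t,s in[("A",(83,232),(470,197)),("B",(183,254),(375,185)),("C",(305,247),(262,176)),("D",(421,245),(168,153)),("big",(157,156),(388,200)),("small",(343,184),(206,196))]:
    a,b=near(T,t),near(S,s,9); print(nm,a and(a[0].round(1),a[1]),b and(b[0].round(1),b[1])); z=.04 if nm in("big","small") else 0
    for k in DIM:
        x,f=fit([("top",a[0])]+([("scene",b[0])] if b else []),k,z)
        print("  ",k,x.round(4),"res",f.round(1),"areas",[round(capmodel(n,*x,k,z)[1]) for n in("top","scene")],proj("scene",[*x,DIM[k][1]+z]).round(0)[0])
for n in("top","scene"):
    capture(n)
    P=np.array([at_z(n,[r["rect"][:2]],.04)[0] for r in regions_of("pad_1",n) if r["confidence"]>.65]); P=P[np.argsort(P[:,1])]
    print(n,P.round(4).tolist(),[np.linalg.norm(d).round(4) for d in np.diff(P,axis=0)])
E
```

```text
A (array([ 83.2, 232. ]), np.int32(289)) (array([471. , 197.6]), np.int32(281))
   250 [0.4779 0.408 ] res [ 0.4 -0.2  0.4 -0.4] areas [331, 313] [473. 193.]
   150 [0.4712 0.4133] res [1.4 3.1 0.6 5.1] areas [270, 264] [473. 199.]
   100 [0.465  0.4181] res [2.4 6.  0.7 9.9] areas [217, 221] [473. 204.]
   60 [0.4594 0.4223] res [ 3.2  8.6  0.8 14. ] areas [172, 182] [473. 208.]
   500 [0.4892 0.3984] res [ -1.7  -6.1   0.  -10.9] areas [479, 421] [472. 183.]
   33 [0.4536 0.4265] res [ 4.  11.2  0.9 18. ] areas [125, 140] [473. 212.]
B (array([181.1, 253.4]), np.int32(168)) None
   250 [0.4296 0.1725] res [ 0. -0.] areas [308, 256] [375. 168.]
   150 [0.4299 0.1764] res [0. 0.] areas [248, 219] [376. 175.]
   100 [0.4302 0.18  ] res [0. 0.] areas [197, 185] [376. 181.]
   60 [0.4305 0.1832] res [-0. -0.] areas [154, 154] [377. 186.]
   500 [0.4289 0.1653] res [0. 0.] areas [453, 337] [374. 155.]
   33 [0.4308 0.1863] res [-0. -0.] areas [109, 120] [377. 191.]
C (array([304.7, 246.6]), np.int32(123)) (array([261.8, 176.4]), np.int32(108))
   250 [ 0.4639 -0.1157] res [ -1.   -6.8   
[... 1605 characters left out ...]
 np.int32(108))
   250 [ 0.6199 -0.2007] res [ -1.7 -11.1   1.2 -20. ] areas [323, 294] [207. 172.]
   150 [ 0.6167 -0.2052] res [ -1.2  -8.    0.9 -14.1] areas [260, 249] [206. 178.]
   100 [ 0.6135 -0.2094] res [-0.6 -5.2  0.8 -9. ] areas [207, 208] [206. 184.]
   60 [ 0.6105 -0.2131] res [-0.1 -2.8  0.6 -4.5] areas [162, 172] [206. 188.]
   500 [ 0.6249 -0.1929] res [ -2.7 -16.6   1.6 -31.4] areas [473, 395] [207. 161.]
   33 [ 0.6074 -0.2169] res [ 0.4 -0.3  0.4 -0.3] areas [115, 132] [206. 192.]
top [[0.6224, -0.0443, 0.04], [0.6324, 0.1314, 0.04]] [np.float64(0.176)]
scene [[0.6146, -0.1283, 0.04], [0.6233, 0.0463, 0.04], [0.6398, 0.1343, 0.04]] [np.float64(0.1748), np.float64(0.0896)]
```

Both size cues identify the bottles: A(83,232)=250, D(421,245)=150, B(181,253)=100, C(305,247)=60. The largest bottle is at +y, so pad_4 takes 250, pad_3 takes 150, pad_2 takes 100 and pad_1 takes 60.

I'll grip each bottle by the cap with the jaws across the shelf. First I refine the pads and write a move helper.

```bash
cat >> h.py <<'E'
def go(x,y,z,yaw=None):
    """print normalised dx,dy,dz,twist from the present pose; yaw = world angle (deg) of tool y"""
    s=state(); R=np.array(s["orientation"]); d=R.T@(np.array([x,y,z])-s["tool_pos"])/.5
    cy=np.degrees(np.arctan2(R[1,1],R[0,1])); print("go",d.round(4),"twist",None if yaw is None else round((cy-yaw)/90,4),"| yaw",round(cy,2),"rows",np.ceil(np.linalg.norm(d)*500/41.7),"tcp",np.round(s["tool_pos"],4),"t",s["clock"],"w",round(s["width"],4),"F",np.round(s["ft_force"],1))
E
python3 - <<'E'
from h import *
im=cv2.imread("pics/top0.png"); g=im.max(2)
P=[]
for u,v in[(307,184),(273,180),(238.5,176.5),(205,174)]:
    m=np.zeros_like(g);cv2.circle(m,(int(u),int(v)),17,1,-1); m=((g<95)&(m>0)).astype(np.uint8)
    n,l,st,c=cv2.connectedComponentsWithStats(m); i=1+st[1:,4].argmax(); P.append(at_z("top",[c[i]],.04)[0]); print(c[i].round(1),st[i,2:])
P=np.array(P); print(P.round(4))
k=np.arange(4)-1.5; 
r=least_squares(lambda p:np.concatenate([p[0]-.088*k*np.sin(p[2])-P[:,0],p[1]+.088*k*np.cos(p[2])-P[:,1]]),[.62,0,0])
c=r.x; F=np.c_[c[0]-.088*k*np.sin(c[2]),c[1]+.088*k*np.cos(c[2])]; print("yaw",np.degrees(c[2]),F.round(4).tolist(),"res",r.fun.round(4))
ke=2.5; print("ends",c[0]+.088*ke*np.sin(c[2]),c[1]-.088*ke*np.cos(c[2]),c[0]-.088*ke*np.sin(c[2]),c[1]+.088*ke*np.cos(c[2]))
print("pinks",at_z("top",[[418,202],[463,234]],.112).round(3))
go(.478,.408,.20,np.degrees(c[2]))
E
```

```text
[306.4 182.7] [ 25  24 473]
[272.4 179.5] [ 24  24 470]
[238.4 176.2] [ 24  25 470]
[204.5 172.8] [ 25  24 468]
[[ 0.6153 -0.1288  0.04  ]
 [ 0.623  -0.0412  0.04  ]
 [ 0.6308  0.0466  0.04  ]
 [ 0.639   0.1346  0.04  ]]
yaw -5.146038299248423 [[0.6152, -0.1287], [0.6231, -0.041], [0.631, 0.0466], [0.6389, 0.1342]] res [-0.0001  0.0001  0.0001 -0.0001  0.0001  0.0002  0.     -0.0003]
ends 0.6072962840545135 -0.2163353859843949 0.6467619110924663 0.22189111285210994
pinks [[ 0.558 -0.394  0.112]
 [ 0.481 -0.502  0.112]]
go [ 0.0627 -0.2348  0.5798] twist 0.8122 | yaw 67.95 rows 8.0 tcp [0.2533 0.6256 0.2313] t 1.0 w 0.0854 F [-0.3  0.2  0.4]
```

Emit:
jog_arm:
  increments:
    - [[0, 0.06, -0.235, 0.58, 0.79], [0, 0.06, -0.235, 0.58, 0.79], [0, 0.06, -0.235, 0.58, 0.79], [0, 0.06, -0.235, 0.58, 0.79], [0, 0.06, -0.235, 0.58, 0.79], [0, 0.06, -0.235, 0.58, 0.79], [0, 0.06, -0.235, 0.58, 0.79], [0.2, 0.06, -0.235, 0.58, 0.79], [0.2, 0.06, -0.235, 0.58, 0.79], [0.2, 0.06, -0.235, 0.58, 0.79]]
  squeeze: 40

```text
clock: 1.83
tool_pos: [0.4795, 0.4062, 0.2011]
orientation: [[-0.0, 0.998, -0.064], [-0.0, -0.064, -0.998], [-1.0, -0.0, 0.0]]
ft_force: [-0.6, 0.0, -0.3]
width: 0.0677
```

```bash
python3 -c "
from h import *
go(.478,.408,.101,-5.15)
im=capture('top');cv2.imwrite('pics/top1.png',im)"
```

```text
go [ 0.2002 -0.0031 -0.0035] twist 0.0162 | yaw -3.69 rows 3.0 tcp [0.4795 0.4062 0.2011] t 1.8333 w 0.0677 F [-0.6  0.  -0.3]
```

Emit:
jog_arm:
  increments:
    - [[0.2, 0.05, -0.003, -0.0035, 0.016], [0.2, 0.12, -0.003, -0.0035, 0.016], [0.2, 0.18, -0.003, -0.0035, 0.016], [0.2, 0.2, -0.003, -0.0035, 0.016], [0.2, 0.2, -0.003, -0.0035, 0.016], [0.7, 0.2, -0.003, -0.0035, 0.016], [0.7, 0.2, -0.003, -0.0035, 0.016], [0.7, 0.2, -0.003, -0.0035, 0.016], [0.7, 0.2, -0.003, -0.0035, 0.016], [0.7, 0.2, -0.003, -0.0035, 0.016]]

```text
clock: 2.72
tool_pos: [0.4781, 0.4108, 0.1042]
orientation: [[0.004, 0.997, -0.08], [0.003, -0.08, -0.997], [-1.0, 0.004, -0.003]]
ft_force: [-0.8, 0.0, 5.3]
width: 0.0431
```

```bash
python3 -c "
from h import *
go(.478,.1342,.30,-5.15)
im=capture('scene');cv2.imwrite('pics/s2.png',cv2.resize(im[100:300,360:560],None,fx=3,fy=3))"
```

```text
go [-0.3932  0.0455  0.5502] twist 0.0064 | yaw -4.57 rows 9.0 tcp [0.4781 0.4108 0.1042] t 2.7167 w 0.0431 F [-0.8  0.   5.3]
```

View pics/s2.png

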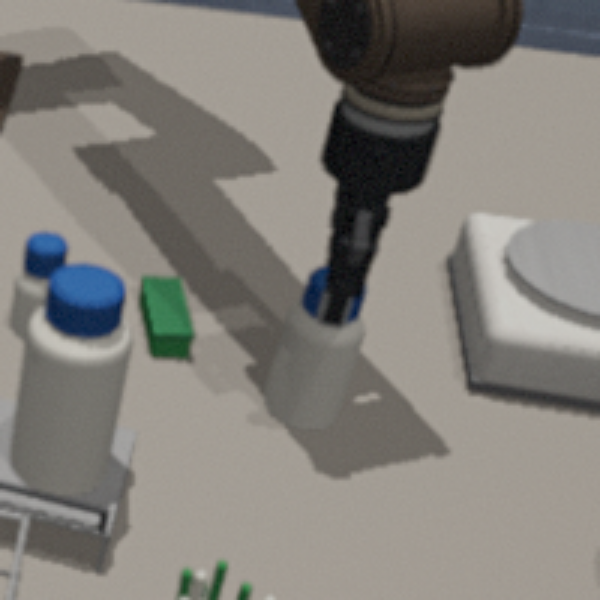

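The fingers hold the cap (opening 43 mm for a 44 mm cap). The 5 N upward force suggests the tips just reach the shoulder, so I'll grip about 3 mm higher on the others. Lifting now.

Emit:
jog_arm:
  increments:
    - [[0.7, -0.03, 0, 0, 0], [0.7, -0.08, 0, 0, 0], [0.7, -0.15, 0, 0, 0], [0.7, -0.23, 0, 0, 0], [0.7, -0.31, 0, 0, 0], [0.7, -0.36, 0, 0.05, 0.006], [0.7, -0.38, 0.01, 0.12, 0.006], [0.7, -0.38, 0.015, 0.19, 0.006], [0.7, -0.38, 0.02, 0.24, 0.006], [0.7, -0.38, 0.02, 0.26, 0.006]]

```text
clock: 3.6
tool_pos: [0.4757, 0.2762, 0.2906]
orientation: [[-0.001, 0.996, -0.092], [-0.002, -0.092, -0.996], [-1.0, -0.001, 0.002]]
ft_force: [0.3, 0.4, -3.3]
width: 0.0431
```

```bash
python3 -c "
from h import *
im=capture('scene');cv2.imwrite('pics/s3.png',cv2.resize(im[40:300,260:560],None,fx=2,fy=2))
go(.478,.1342,.29,-5.15)"
```

```text
go [0.0016 0.0309 0.282 ] twist -0.0016 | yaw -5.29 rows 4.0 tcp [0.4756 0.276  0.2904] t 3.65 w 0.0431 F [-0.5 -0.8 -2.9]
```

View pics/s3.png

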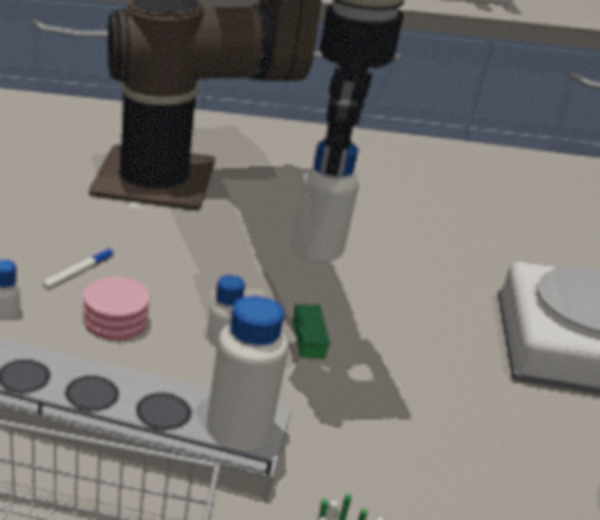

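Emit:
jog_arm:
  increments:
    - [[0.7, 0, 0.01, 0.08, 0], [0.7, 0, 0.02, 0.16, 0], [0.7, 0, 0.03, 0.23, 0], [0.7, 0, 0.08, 0.247, 0], [0.7, 0, 0.15, 0.247, 0], [0.7, 0, 0.22, 0.247, 0], [0.7, 0, 0.28, 0.247, 0], [0.7, 0, 0.33, 0.247, 0], [0.7, 0, 0.351, 0.247, 0], [0.7, 0, 0.351, 0.247, 0]]

```text
clock: 4.48
tool_pos: [0.6417, 0.141, 0.2891]
orientation: [[-0.002, 0.996, -0.09], [0.0, -0.09, -0.996], [-1.0, -0.002, -0.0]]
ft_force: [-0.1, -0.5, -4.3]
width: 0.0431
```

```bash
python3 -c "
from h import *
im=capture('scene');im=capture('top');go(.6389,.137,.146,-5.15)"
```

```text
go [0.2874 0.0005 0.009 ] twist 0.0006 | yaw -5.1 rows 4.0 tcp [0.6395 0.1414 0.2897] t 4.5833 w 0.0427 F [-0.8  0.7 -3.6]
```

Emit:
jog_arm:
  increments:
    - [[0.7, 0.05, 0, 0.009, 0], [0.7, 0.11, 0, 0.009, 0], [0.7, 0.17, 0, 0.009, 0], [0.7, 0.22, 0, 0.009, 0], [0.7, 0.25, 0, 0.009, 0], [0.7, 0.265, 0, 0.009, 0], [0.7, 0.27, 0, 0.009, 0], [0.7, 0.27, 0, 0.009, 0], [0.7, 0.27, 0, 0.009, 0], [0.7, 0.27, 0, 0.009, 0]]

```text
clock: 5.42
tool_pos: [0.6406, 0.1364, 0.1586]
orientation: [[0.004, 0.996, -0.089], [0.0, -0.089, -0.996], [-1.0, 0.004, -0.001]]
ft_force: [1.0, 0.6, -2.8]
width: 0.0429
```

```bash
python3 -c "
from h import *
im=capture('scene');cv2.imwrite('pics/s4.png',cv2.resize(im[130:290,280:450],None,fx=3.5,fy=3.5,interpolation=2))
im=capture('top');cv2.imwrite('pics/t4.png',cv2.resize(im[110:230,130:260],None,fx=4.5,fy=4.5,interpolation=2));go(.6389,.137,.146,-5.15)"
```

```text
go [ 0.0243 -0.0033 -0.0012] twist 0.0003 | yaw -5.13 rows 1.0 tcp [0.6404 0.1362 0.1582] t 5.5167 w 0.0426 F [ 0.8 -0.6 -3.7]
```

View pics/s4.png

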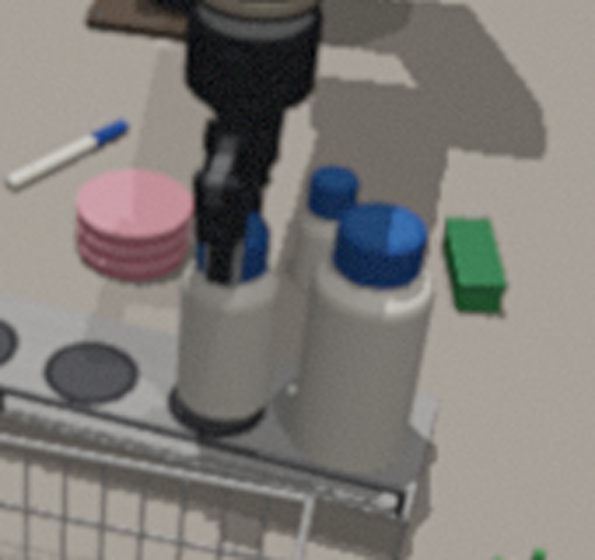

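The bottle hovers upright over pad_4, with the pad rim visible round its base at crop (217,400). I lower it onto the pad.

Emit:
jog_arm:
  increments:
    - [[0.7, 0.01, -0.003, -0.001, 0], [0.7, 0.016, -0.003, -0.001, 0], [0.7, 0.02, -0.003, -0.001, 0], [0.7, 0.022, -0.003, -0.001, 0], [0.7, 0.024, -0.003, -0.001, 0], [0.7, 0.025, -0.003, -0.001, 0], [0.7, 0.026, -0.003, -0.001, 0], [0.7, 0.026, -0.003, -0.001, 0], [0.7, 0.026, -0.003, -0.001, 0], [0.7, 0.026, -0.003, -0.001, 0]]

```text
clock: 6.35
tool_pos: [0.638, 0.1372, 0.1447]
orientation: [[-0.001, 0.996, -0.089], [0.001, -0.089, -0.996], [-1.0, -0.001, -0.0]]
ft_force: [-4.0, 0.0, 4.5]
width: 0.0428
```

```bash
python3 -c "
from h import *
im=capture('scene');im=capture('top');go(.6389,.137,.144,-5.15)"
```

```text
go [0.0014 0.002  0.0001] twist 0.0002 | yaw -5.13 rows 1.0 tcp [0.6379 0.1371 0.1447] t 6.45 w 0.0429 F [-4.1  1.7  5.4]
```

Contact made (+5 N). I release and rise.

Emit:
jog_arm:
  increments:
    - [[0.4, 0, 0, 0, 0], [0.3, 0, 0, 0, 0], [0.2, 0, 0, 0, 0], [0.2, 0, 0, 0, 0], [0.2, -0.03, 0, 0, 0], [0.2, -0.08, 0, 0, 0], [0.2, -0.14, 0, 0, 0], [0.2, -0.2, 0, 0, 0], [0.2, -0.26, 0, 0, 0], [0.2, -0.3, 0, 0, 0]]

```text
clock: 7.28
tool_pos: [0.6392, 0.1367, 0.2972]
orientation: [[0.005, 0.996, -0.089], [0.0, -0.089, -0.996], [-1.0, 0.005, -0.001]]
ft_force: [0.6, -0.2, 0.4]
width: 0.0684
```

```bash
python3 -c "
from h import *
capture('top');capture('top');go(.456,-.402,.20,40)"
```

```text
go [ 0.1944 -0.2733  1.1066] twist -0.5014 | yaw -5.13 rows 14.0 tcp [0.6405 0.1368 0.2994] t 7.3833 w 0.0684 F [ 0.4  0.4 -0.1]
```

Emit:
jog_arm:
  increments:
    - [[0.2, 0, -0.08, -0.01, 0], [0.2, 0, -0.16, -0.02, 0], [0.2, 0, -0.24, -0.03, 0], [0.2, 0.05, -0.31, -0.04, 0], [0.2, 0.12, -0.37, -0.049, 0], [0.2, 0.19, -0.41, -0.049, 0], [0.2, 0.25, -0.426, -0.049, 0], [0.2, 0.29, -0.426, -0.049, 0], [0.2, 0.3, -0.426, -0.049, 0], [0.2, 0.3, -0.426, -0.049, 0]]

```text
clock: 8.22
tool_pos: [0.4264, 0.1798, 0.1407]
orientation: [[-0.005, 0.996, -0.089], [-0.001, -0.089, -0.996], [-1.0, -0.005, 0.002]]
ft_force: [-0.2, -0.1, 1.2]
width: 0.068
```

```bash
python3 -c "
from h import *
im=capture('top');S=capture('scene');cv2.imwrite('pics/t5.png',cv2.resize(im[110:280,130:330],None,fx=3.5,fy=3.5,interpolation=2))
go(.4302,.180,.066,-5.15)
cv2.imwrite('pics/s5f.png',S);a=near(caps(im),proj('top',[.6389,.1342,.165])[0]);b=near(caps(S),proj('scene',[.6389,.1342,.165])[0]);print(a and a[:2],b and b[:2])
print(fit([('top',a[0]),('scene',b[0])],250,.04))"
```

```text
go [0.1565 0.0016 0.0004] twist 0.0001 | yaw -5.15 rows 2.0 tcp [0.4293 0.1802 0.1443] t 8.3167 w 0.0683 F [ 1.3 -0.7  0.3]
(array([195.1184669 , 163.04878049]), np.int32(287)) (array([347.40718563, 204.45209581]), np.int32(334))
(array([0.63802427, 0.13787311]), array([ 0.3325138 , -0.26993805,  0.3643581 , -0.33104634]))
```

View pics/t5.png

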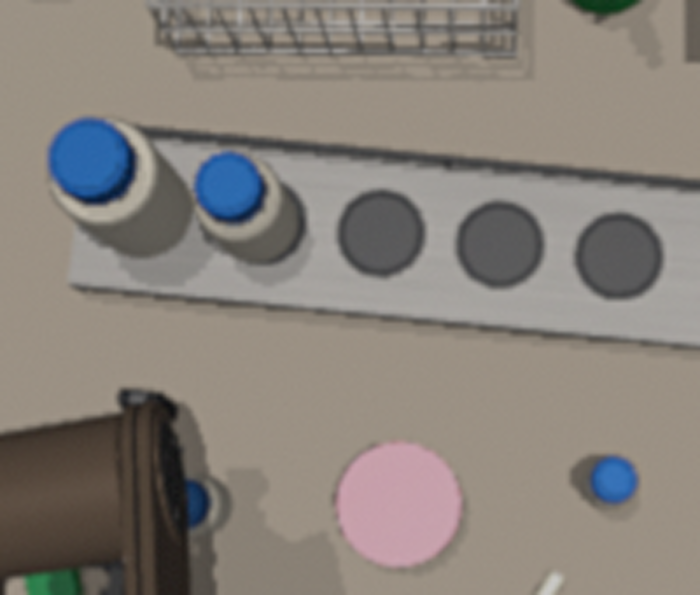

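The 250 stands upright on pad_4, about 4 mm towards the largest bottle; I'll reconsider that at the end. Bottle 100's cap shows under the gripper at crop (195,503). Now I grasp the 100.

Emit:
jog_arm:
  increments:
    - [[0.2, 0.05, 0.0016, 0, 0], [0.2, 0.1, 0.0016, 0, 0], [0.2, 0.13, 0.0016, 0, 0], [0.2, 0.15, 0.0016, 0, 0], [0.2, 0.157, 0.0016, 0, 0], [0.2, 0.157, 0.0016, 0, 0], [0.75, 0.157, 0.0016, 0, 0], [0.75, 0.157, 0.0016, 0, 0], [0.75, 0.157, 0.0016, 0, 0], [0.75, 0.157, 0.0016, 0, 0]]

```text
clock: 9.15
tool_pos: [0.4303, 0.1804, 0.0664]
orientation: [[0.003, 0.996, -0.089], [0.001, -0.089, -0.996], [-1.0, 0.003, -0.001]]
ft_force: [0.1, -0.4, 3.4]
width: 0.0351
```

```bash
python3 -c "
from h import *
S=capture('scene');cv2.imwrite('pics/s6.png',S);S=capture('scene')
go(.4302,.180,.066,-5.15)
go(.6231,-.041,.24,-5.15)"
```

```text
go [ 0.0008 -0.0002  0.0008] twist 0.0002 | yaw -5.13 rows 1.0 tcp [0.4304 0.1804 0.0664] t 9.25 w 0.035 F [ 1.  -0.4  5.6]
go [-0.3462  0.4246  0.4063] twist 0.0002 | yaw -5.13 rows 9.0 tcp [0.4304 0.1804 0.0664] t 9.25 w 0.035 F [ 1.  -0.4  5.6]
```

Emit:
jog_arm:
  increments:
    - [[0.75, -0.03, 0, 0, 0], [0.75, -0.08, 0, 0, 0], [0.75, -0.15, 0, 0, 0], [0.75, -0.22, 0, 0.01, 0], [0.75, -0.28, 0, 0.06, 0], [0.75, -0.32, 0.02, 0.12, 0], [0.75, -0.346, 0.05, 0.18, 0], [0.75, -0.346, 0.09, 0.24, 0], [0.75, -0.346, 0.14, 0.29, 0], [0.75, -0.346, 0.2, 0.34, 0]]

```text
clock: 10.08
tool_pos: [0.5131, 0.0005, 0.2378]
orientation: [[-0.0, 0.996, -0.09], [0.0, -0.09, -0.996], [-1.0, -0.0, -0.0]]
ft_force: [-0.3, 1.0, -1.9]
width: 0.0347
```

Emit:
jog_arm:
  increments:
    - [[0.75, 0, 0.06, 0.03, 0], [0.75, 0, 0.12, 0.05, 0], [0.75, 0, 0.17, 0.06, 0], [0.75, 0, 0.21, 0.066, 0], [0.75, 0, 0.225, 0.066, 0], [0.75, 0.05, 0.225, 0.066, 0], [0.75, 0.1, 0.225, 0.066, 0], [0.75, 0.14, 0.225, 0.066, 0], [0.75, 0.16, 0.225, 0.066, 0], [0.75, 0.16, 0.225, 0.066, 0]]

```text
clock: 10.92
tool_pos: [0.6197, -0.0401, 0.1539]
orientation: [[-0.008, 0.996, -0.089], [0.002, -0.089, -0.996], [-1.0, -0.008, -0.001]]
ft_force: [-0.7, 0.4, -0.6]
width: 0.0348
```

```bash
python3 -c "
from h import *
S=capture('scene');S=capture('scene');cv2.imwrite('pics/s7.png',cv2.resize(S[100:280,180:400],None,fx=3,fy=3,interpolation=2))
go(.6231,-.041,.1065,-5.15)"
```

```text
go [0.1034 0.0016 0.0002] twist 0.0004 | yaw -5.11 rows 2.0 tcp [ 0.6223 -0.0408  0.1582] t 11.0167 w 0.0348 F [-0.4 -0.8 -0.8]
```

View pics/s7.png

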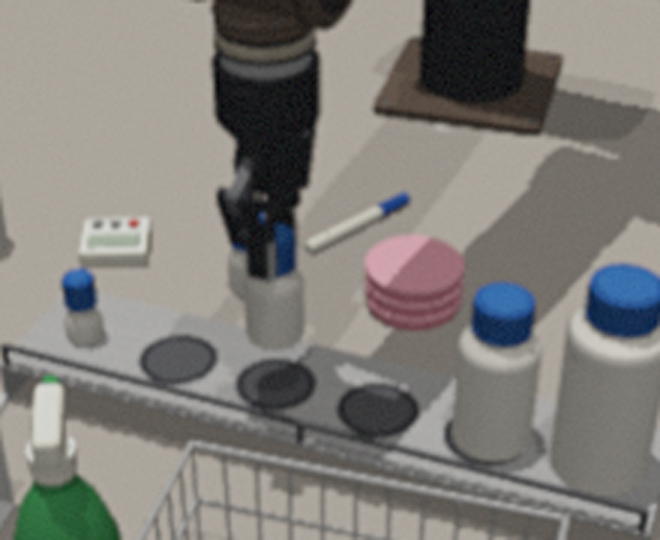

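The 100 hangs upright over pad_2 at crop (276,383). I lower it and release.

Emit:
jog_arm:
  increments:
    - [[0.75, 0.04, 0.0016, 0, 0], [0.75, 0.07, 0.0016, 0, 0], [0.75, 0.09, 0.0016, 0, 0], [0.75, 0.098, 0.0016, 0, 0], [0.75, 0.102, 0.0016, 0, 0], [0.75, 0.104, 0.0016, 0, 0], [0.75, 0.105, 0.0016, 0, 0], [0.75, 0.105, 0.0016, 0, 0], [0.75, 0.105, 0.0016, 0, 0], [0.75, 0.105, 0.0016, 0, 0]]

```text
clock: 11.85
tool_pos: [0.624, -0.0413, 0.1065]
orientation: [[0.002, 0.996, -0.089], [-0.001, -0.089, -0.996], [-1.0, 0.002, 0.0]]
ft_force: [-0.9, -0.2, 0.4]
width: 0.0346
```

Emit:
jog_arm:
  increments:
    - [[0.5, 0, 0, 0, 0], [0.35, 0, 0, 0, 0], [0.2, 0, 0, 0, 0], [0.2, 0, 0, 0, 0], [0.2, -0.03, 0, 0, 0], [0.2, -0.08, 0, 0, 0], [0.2, -0.13, 0, 0, 0], [0.2, -0.17, 0, 0, 0], [0.2, -0.19, 0, 0, 0], [0.2, -0.2, 0, 0, 0]]

```text
clock: 12.68
tool_pos: [0.6242, -0.0413, 0.2077]
orientation: [[0.004, 0.996, -0.089], [-0.001, -0.089, -0.996], [-1.0, 0.004, 0.001]]
ft_force: [-0.1, 0.1, 0.4]
width: 0.0684
```

```bash
python3 -c "
from h import *
S=capture('scene');S=capture('scene');
go(.4507,-.1233,.13,-5.15)"
```

```text
go [ 0.1511 -0.3295  0.1945] twist 0.0003 | yaw -5.12 rows 5.0 tcp [ 0.6234 -0.0411  0.2057] t 12.7833 w 0.0682 F [ 0.   0.3 -0.7]
```

Emit:
jog_arm:
  increments:
    - [[0.2, 0, -0.06, 0.03, 0], [0.2, 0, -0.12, 0.07, 0], [0.2, 0, -0.18, 0.11, 0], [0.2, 0.03, -0.24, 0.15, 0], [0.2, 0.07, -0.29, 0.18, 0], [0.2, 0.11, -0.32, 0.1945, 0], [0.2, 0.14, -0.3295, 0.1945, 0], [0.2, 0.151, -0.3295, 0.1945, 0], [0.2, 0.151, -0.3295, 0.1945, 0], [0.2, 0.151, -0.3295, 0.1945, 0]]

```text
clock: 13.62
tool_pos: [0.4507, -0.1231, 0.1294]
orientation: [[-0.001, 0.996, -0.089], [0.001, -0.089, -0.996], [-1.0, -0.001, -0.001]]
ft_force: [0.2, -0.5, 0.7]
width: 0.0686
```

```bash
python3 -c "
from h import *
im=capture('top');S=capture('scene')
go(.4507,-.1233,.05,-5.15)
a=near(caps(im),proj('top',[.6231,-.041,.125])[0]);b=near(caps(S),proj('scene',[.6231,-.041,.125])[0]);print(a and a[:2],b and b[:2])
print(fit([('top',a[0]),('scene',b[0])],100,.04))"
```

```text
go [ 1.615e-01 -2.200e-03 -1.000e-04] twist 0.0007 | yaw -5.08 rows 2.0 tcp [ 0.4517 -0.1234  0.1307] t 13.7167 w 0.0681 F [-0.3  0.6  0.5]
(array([272.79190751, 172.71676301]), np.int32(173)) (array([270.22685185, 201.10185185]), np.int32(216))
(array([ 0.62421482, -0.04237917]), array([ 0.32548391, -0.19815814,  0.35487616, -0.14438219]))
```

The 100 stands at (0.624, −0.042), within 2 mm of pad_2. Now the 60.

Emit:
jog_arm:
  increments:
    - [[0.2, 0.05, -0.002, 0, 0], [0.2, 0.1, -0.002, 0, 0], [0.2, 0.135, -0.002, 0, 0], [0.2, 0.155, -0.002, 0, 0], [0.2, 0.161, -0.002, 0, 0], [0.2, 0.161, -0.002, 0, 0], [0.8, 0.161, -0.002, 0, 0], [0.8, 0.161, -0.002, 0, 0], [0.8, 0.161, -0.002, 0, 0], [0.8, 0.161, -0.002, 0, 0]]

```text
clock: 14.55
tool_pos: [0.4505, -0.1237, 0.0508]
orientation: [[0.002, 0.996, -0.089], [-0.001, -0.089, -0.996], [-1.0, 0.002, 0.001]]
ft_force: [-1.5, 0.6, 4.5]
width: 0.0309
```

```bash
python3 -c "
from h import *
S=capture('scene');S=capture('scene')
go(.6152,-.1287,.20,-5.15)"
```

```text
go [-0.2978  0.3297 -0.0191] twist 0.0003 | yaw -5.12 rows 6.0 tcp [ 0.4504 -0.1237  0.0508] t 14.65 w 0.0307 F [-0.5  0.1  6.2]
```

Emit:
jog_arm:
  increments:
    - [[0.8, -0.03, 0, 0, 0], [0.8, -0.09, 0, 0, 0], [0.8, -0.16, 0, 0, 0], [0.8, -0.22, 0.02, 0, 0], [0.8, -0.27, 0.07, 0, 0], [0.8, -0.298, 0.14, -0.01, 0], [0.8, -0.298, 0.21, -0.015, 0], [0.8, -0.298, 0.27, -0.019, 0], [0.8, -0.298, 0.31, -0.019, 0], [0.8, -0.298, 0.33, -0.019, 0]]

```text
clock: 15.48
tool_pos: [0.6165, -0.1284, 0.1979]
orientation: [[0.0, 0.996, -0.089], [-0.0, -0.089, -0.996], [-1.0, 0.0, -0.0]]
ft_force: [-1.5, -0.1, -0.4]
width: 0.0303
```

```bash
python3 -c "
from h import *
S=capture('scene');S=capture('scene')
go(.6152,-.1287,.0908,-5.15)"
```

```text
go [0.2135 0.0004 0.0006] twist 0.0005 | yaw -5.1 rows 3.0 tcp [ 0.6151 -0.1284  0.1975] t 15.5833 w 0.0307 F [-0.5  0.8 -0.7]
```

Emit:
jog_arm:
  increments:
    - [[0.8, 0.05, 0, 0.0006, 0], [0.8, 0.1, 0, 0.0006, 0], [0.8, 0.15, 0, 0.0006, 0], [0.8, 0.185, 0, 0.0006, 0], [0.8, 0.2, 0, 0.0006, 0], [0.8, 0.208, 0, 0.0006, 0], [0.8, 0.213, 0, 0.0006, 0], [0.8, 0.215, 0, 0.0006, 0], [0.8, 0.215, 0, 0.0006, 0], [0.8, 0.215, 0, 0.0006, 0]]

```text
clock: 16.42
tool_pos: [0.6154, -0.129, 0.0923]
orientation: [[0.002, 0.996, -0.089], [-0.001, -0.089, -0.996], [-1.0, 0.002, 0.001]]
ft_force: [0.0, 0.2, -0.8]
width: 0.0306
```

Emit:
jog_arm:
  increments:
    - [[0.55, 0, 0, 0, 0], [0.4, 0, 0, 0, 0], [0.3, 0, 0, 0, 0], [0.2, 0, 0, 0, 0], [0.2, -0.03, 0, 0, 0], [0.2, -0.08, 0, 0, 0], [0.2, -0.13, 0, 0, 0], [0.2, -0.18, 0, 0, 0], [0.2, -0.22, 0, 0, 0], [0.2, -0.24, 0, 0, 0]]

```text
clock: 17.25
tool_pos: [0.6161, -0.1292, 0.2147]
orientation: [[0.005, 0.996, -0.089], [-0.002, -0.089, -0.996], [-1.0, 0.005, 0.002]]
ft_force: [-0.2, 0.3, -0.7]
width: 0.0684
```

```bash
python3 -c "
from h import *
S=capture('scene');S=capture('scene');
go(.456,-.402,.19,40)"
```

```text
go [ 0.0465 -0.27    0.572 ] twist -0.5014 | yaw -5.13 rows 8.0 tcp [ 0.6159 -0.1292  0.2135] t 17.35 w 0.0683 F [-0.2 -0.5  0.1]
```

Emit:
jog_arm:
  increments:
    - [[0.2, 0, -0.03, 0.06, 0], [0.2, 0, -0.07, 0.13, 0], [0.2, 0, -0.1, 0.2, 0], [0.2, 0, -0.14, 0.27, 0], [0.2, 0.01, -0.17, 0.35, 0], [0.2, 0.02, -0.21, 0.43, 0], [0.2, 0.03, -0.24, 0.5, 0], [0.2, 0.046, -0.26, 0.55, 0], [0.2, 0.046, -0.27, 0.572, 0], [0.2, 0.046, -0.27, 0.572, 0]]

```text
clock: 18.18
tool_pos: [0.4524, -0.4027, 0.1852]
orientation: [[-0.003, 0.996, -0.093], [0.003, -0.093, -0.996], [-1.0, -0.003, -0.003]]
ft_force: [0.0, 0.2, -0.8]
width: 0.0684
```

```bash
python3 -c "
from h import *
im=capture('top');S=capture('scene')
go(.456,-.402,.084,-5.15)
a=near(caps(im),proj('top',[.6152,-.1287,.11])[0]);b=near(caps(S),proj('scene',[.6152,-.1287,.11])[0]);print(a and a[:2],b and b[:2])
print(fit([('top',a[0]),('scene',b[0])],60,.04))
cv2.imwrite('pics/s8.png',cv2.resize(S[80:240,100:300],None,fx=3.5,fy=3.5,interpolation=2))"
```

```text
go [0.2055 0.0032 0.003 ] twist -0.0 | yaw -5.15 rows 3.0 tcp [ 0.4546 -0.4006  0.1867] t 18.2833 w 0.0683 F [-0.7 -0.2  0.9]
(array([308.46575342, 177.95205479]), np.int32(146)) (array([237.18791946, 198.5033557 ]), np.int32(149))
(array([ 0.61546249, -0.12917152]), array([ 0.31800322, -0.23003981,  0.36247008, -0.16247084]))
```

View pics/s8.png

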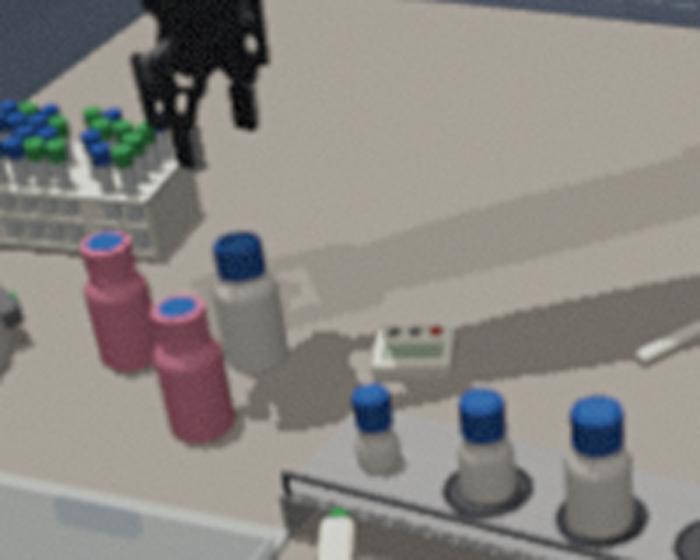

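The white 150 (crop 240,300) stands below the gripper with the pinks beside it. The 60 (481,450) and 100 (597,460) stand upright and centred. I descend on the 150.

Emit:
jog_arm:
  increments:
    - [[0.2, 0.05, 0.003, 0.003, 0], [0.2, 0.1, 0.003, 0.003, 0], [0.2, 0.15, 0.003, 0.003, 0], [0.2, 0.18, 0.003, 0.003, 0], [0.2, 0.2, 0.003, 0.003, 0], [0.2, 0.205, 0.003, 0.003, 0], [0.75, 0.205, 0.003, 0.003, 0], [0.75, 0.205, 0.003, 0.003, 0], [0.75, 0.205, 0.003, 0.003, 0], [0.75, 0.205, 0.003, 0.003, 0]]

```text
clock: 19.12
tool_pos: [0.4569, -0.4039, 0.0872]
orientation: [[0.002, 0.996, -0.089], [-0.002, -0.089, -0.996], [-1.0, 0.002, 0.002]]
ft_force: [-0.4, 0.5, 1.1]
width: 0.0385
```

```bash
python3 -c "
from h import *
im=capture('top');S=capture('scene')
go(.456,-.402,.084,-5.15)
go(.456,.0466,.28,-5.15)"
```

```text
go [ 0.0063 -0.0021 -0.0039] twist 0.0001 | yaw -5.14 rows 1.0 tcp [ 0.4569 -0.404   0.0871] t 19.2167 w 0.0389 F [ 0.4 -0.   4.2]
go [-0.3878 -0.0814 -0.8966] twist 0.0001 | yaw -5.14 rows 12.0 tcp [ 0.4569 -0.404   0.0871] t 19.2167 w 0.0389 F [ 0.4 -0.   4.2]
```

Emit:
jog_arm:
  increments:
    - [[0.75, -0.03, 0, 0, 0], [0.75, -0.09, 0, 0, 0], [0.75, -0.16, 0, 0, 0], [0.75, -0.24, 0, 0, 0], [0.75, -0.31, 0, -0.01, 0], [0.75, -0.36, -0.005, -0.06, 0], [0.75, -0.388, -0.01, -0.13, 0], [0.75, -0.388, -0.02, -0.2, 0], [0.75, -0.388, -0.025, -0.27, 0], [0.75, -0.388, -0.03, -0.35, 0]]

```text
clock: 20.05
tool_pos: [0.4561, -0.2266, 0.2796]
orientation: [[0.001, 0.996, -0.091], [-0.001, -0.091, -0.996], [-1.0, 0.001, 0.001]]
ft_force: [0.6, 0.3, -1.5]
width: 0.0393
```

Emit:
jog_arm:
  increments:
    - [[0.75, 0, -0.01, -0.08, 0], [0.75, 0, -0.02, -0.16, 0], [0.75, 0, -0.03, -0.24, 0], [0.75, 0, -0.04, -0.32, 0], [0.75, 0, -0.045, -0.4, 0], [0.75, 0, -0.045, -0.47, 0], [0.75, 0, -0.045, -0.52, 0], [0.75, 0, -0.04, -0.54, 0], [0.75, 0, -0.03, -0.545, 0], [0.75, 0, 0, -0.545, 0]]

```text
clock: 20.88
tool_pos: [0.4805, 0.0442, 0.2792]
orientation: [[-0.001, 0.996, -0.088], [-0.001, -0.088, -0.996], [-1.0, -0.001, 0.001]]
ft_force: [-0.4, -1.0, -0.8]
width: 0.0387
```

```bash
python3 -c "
from h import *
im=capture('top');S=capture('scene')
go(.631,.0466,.1275,-5.15)"
```

```text
go [ 0.3034  0.2954 -0.035 ] twist -0.0004 | yaw -5.18 rows 6.0 tcp [0.4823 0.0426 0.2792] t 20.9833 w 0.0391 F [-0.9 -0.9 -1.2]
```

Emit:
jog_arm:
  increments:
    - [[0.75, 0, 0.06, -0.035, 0], [0.75, 0, 0.13, -0.035, 0], [0.75, 0, 0.2, -0.035, 0], [0.75, 0, 0.26, -0.035, 0], [0.75, 0, 0.29, -0.035, 0], [0.75, 0.05, 0.2954, -0.035, 0], [0.75, 0.1, 0.2954, -0.035, 0], [0.75, 0.15, 0.2954, -0.035, 0], [0.75, 0.18, 0.2954, -0.035, 0], [0.75, 0.2, 0.2954, -0.035, 0]]

```text
clock: 21.82
tool_pos: [0.6281, 0.0464, 0.1758]
orientation: [[-0.006, 0.996, -0.091], [-0.0, -0.091, -0.996], [-1.0, -0.006, 0.001]]
ft_force: [-0.1, 0.4, -1.1]
width: 0.0389
```

```bash
python3 -c "
from h import *
im=capture('top');S=capture('scene')
go(.631,.0466,.1275,-5.15)"
```

```text
go [0.0981 0.006  0.0001] twist -0.0007 | yaw -5.21 rows 2.0 tcp [0.6283 0.0469 0.1766] t 21.9167 w 0.0391 F [ 0.1 -0.1 -0.9]
```

Emit:
jog_arm:
  increments:
    - [[0.75, 0.03, 0.005, 0, 0], [0.75, 0.06, 0.005, 0, 0], [0.75, 0.08, 0.005, 0, 0], [0.75, 0.09, 0.005, 0, 0], [0.75, 0.096, 0.005, 0, 0], [0.75, 0.098, 0.005, 0, 0], [0.75, 0.099, 0.005, 0, 0], [0.75, 0.1, 0.005, 0, 0], [0.75, 0.1, 0.005, 0, 0], [0.75, 0.1, 0.005, 0, 0]]

```text
clock: 22.75
tool_pos: [0.6325, 0.0479, 0.13]
orientation: [[0.001, 0.996, -0.089], [-0.0, -0.089, -0.996], [-1.0, 0.001, 0.0]]
ft_force: [0.2, -0.3, -1.2]
width: 0.0389
```

```bash
python3 -c "
from h import *
im=capture('top');S=capture('scene')
go(.631,.0466,.1275,-5.15)"
```

```text
go [ 0.0046 -0.0026  0.0028] twist 0.0003 | yaw -5.12 rows 1.0 tcp [0.6324 0.0479 0.1298] t 22.85 w 0.0384 F [-0.5 -0.7 -0.8]
```

Still 2–3 mm up; lower the rest, then release.

Emit:
jog_arm:
  increments:
    - [[0.75, 0.002, -0.0026, 0.0028, 0], [0.75, 0.004, -0.0026, 0.0028, 0], [0.75, 0.005, -0.0026, 0.0028, 0], [0.75, 0.006, -0.0026, 0.0028, 0], [0.75, 0.006, -0.0026, 0.0028, 0], [0.75, 0.006, -0.0026, 0.0028, 0], [0.75, 0.006, -0.0026, 0.0028, 0], [0.5, 0.006, -0.0026, 0.0028, 0], [0.35, 0.006, -0.0026, 0.0028, 0], [0.2, 0.006, -0.0026, 0.0028, 0]]

```text
clock: 23.68
tool_pos: [0.6308, 0.0466, 0.1258]
orientation: [[0.0, 0.996, -0.089], [0.0, -0.089, -0.996], [-1.0, 0.0, -0.0]]
ft_force: [0.4, 0.3, 0.1]
width: 0.0658
```

Emit:
jog_arm:
  increments:
    - [[0.2, 0, 0, 0, 0], [0.2, 0, 0, 0, 0], [0.2, -0.03, 0, 0, 0], [0.2, -0.08, 0, 0, 0], [0.2, -0.14, 0, 0, 0], [0.2, -0.2, 0, 0, 0], [0.2, -0.26, 0, 0, 0], [0.2, -0.3, -0.05, 0, 0], [0.2, -0.3, -0.13, 0, 0], [0.2, -0.3, -0.21, 0, 0]]

```text
clock: 24.52
tool_pos: [0.5265, 0.0558, 0.2784]
orientation: [[0.004, 0.996, -0.09], [-0.0, -0.09, -0.996], [-1.0, 0.004, -0.0]]
ft_force: [-0.3, -0.6, 0.0]
width: 0.0686
```

Emit:
jog_arm:
  increments:
    - [[0.2, 0, -0.05, -0.03, 0], [0.2, 0, -0.09, -0.06, 0], [0.2, 0, -0.12, -0.09, 0], [0.2, 0, -0.15, -0.12, 0], [0.2, 0, -0.15, -0.12, 0], [0.2, 0, -0.15, -0.12, 0], [0.2, 0, -0.15, -0.12, 0], [0.2, 0, -0.15, -0.12, 0], [0.2, 0, -0.15, -0.12, 0], [0.2, 0, -0.15, -0.12, 0]]

```text
clock: 25.35
tool_pos: [0.4573, 0.1219, 0.2762]
orientation: [[-0.0, 0.996, -0.09], [-0.0, -0.09, -0.996], [-1.0, -0.0, 0.0]]
ft_force: [0.9, 0.6, -0.0]
width: 0.0685
```

```bash
cat > chk.py <<'E'
from h import *
im=capture('top');S=capture('scene');T,C=caps(im),caps(S)
F={60:(.6152,-.1287),100:(.6231,-.041),150:(.631,.0466),250:(.6389,.1342),33:(.6073,-.2163),500:(.6468,.2219)}
for k,(x,y) in F.items():
    p=[x,y,.04+DIM[k][1]-.01]; o=[(n,near(c,proj(n,p)[0],10)) for n,c in(("top",T),("scene",C))]
    o=[(n,b[0]) for n,b in o if b]
    if o: q,f=fit(o,k,.04); print(k,len(o),"off mm",((q-[x,y])*1000).round(1),f.round(2))
cv2.imwrite('pics/t9.png',cv2.resize(im[130:230,130:380],None,fx=3.2,fy=3.2,interpolation=2));cv2.imwrite('pics/s9.png',cv2.resize(S[140:290,160:420],None,fx=3,fy=3,interpolation=2))
E
python3 chk.py; python3 -c "
from h import *
go(.638,.1375,.25,-5.15)"
```

```text
60 2 off mm [ 0.3 -0.5] [ 0.28 -0.25  0.33 -0.21]
100 2 off mm [ 1.5 -1.5] [ 0.41 -0.39  0.48 -0.4 ]
150 2 off mm [-0.7  1.1] [ 0.28 -0.34  0.35 -0.42]
250 2 off mm [-0.8  3.6] [ 0.35 -0.28  0.38 -0.35]
33 2 off mm [-0.  -0.6] [ 0.4  -0.3   0.47 -0.18]
500 2 off mm [-0.4 -1.2] [ 0.39 -0.26  0.41 -0.36]
go [ 0.0522  0.3575 -0.0634] twist -0.0002 | yaw -5.17 rows 5.0 tcp [0.4572 0.1221 0.2762] t 25.45 w 0.0684 F [-0.2 -1.1 -0.8]
```

View pics/s9.png

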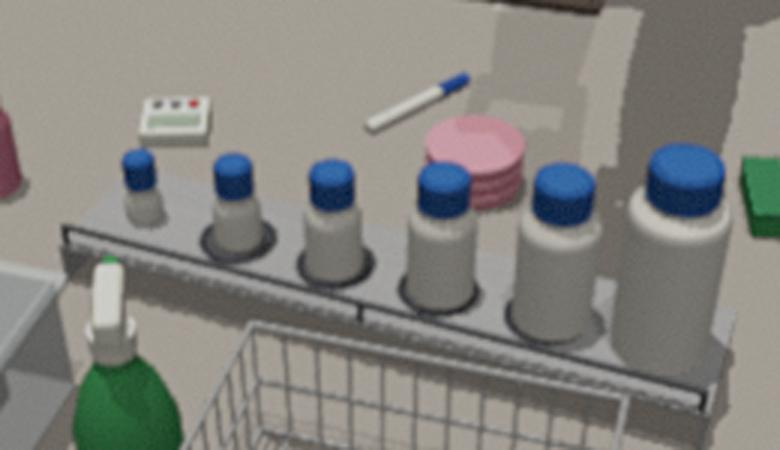

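View pics/t9.png

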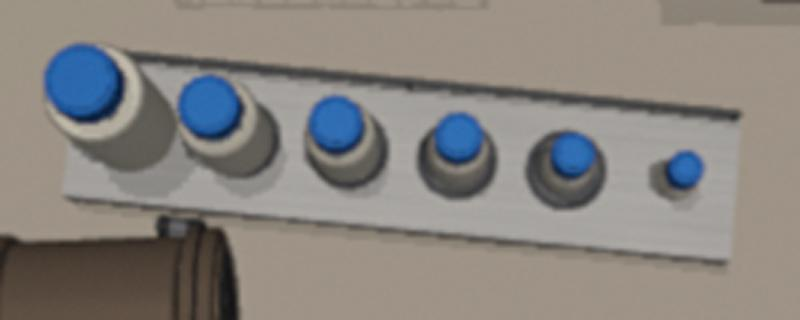

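All six stand upright in a descending row. The 250 is 3.6 mm off its pad towards the largest; the rest are within about 2 mm. There is ample time, so I regrip the 250, lift it a little and shift it 3.6 mm.

Emit:
jog_arm:
  increments:
    - [[0.2, 0, 0.06, -0.02, 0], [0.2, 0, 0.13, -0.04, 0], [0.2, 0, 0.2, -0.063, 0], [0.2, 0, 0.27, -0.063, 0], [0.2, 0, 0.32, -0.063, 0], [0.2, 0, 0.345, -0.063, 0], [0.2, 0.02, 0.3575, -0.063, 0], [0.2, 0.04, 0.3575, -0.063, 0], [0.2, 0.05, 0.3575, -0.063, 0], [0.2, 0.05, 0.3575, -0.063, 0]]

```text
clock: 26.28
tool_pos: [0.6356, 0.1379, 0.2481]
orientation: [[-0.006, 0.996, -0.089], [-0.0, -0.089, -0.996], [-1.0, -0.006, 0.001]]
ft_force: [-1.2, 0.1, 0.2]
width: 0.068
```

```bash
python3 -c "
from h import *
im=capture('top');S=capture('scene')
go(.638,.1378,.148,-5.15)"
```

```text
go [2.054e-01 3.100e-03 2.000e-04] twist 0.0004 | yaw -5.11 rows 3.0 tcp [0.6366 0.138  0.2507] t 26.3833 w 0.0685 F [0.4 0.1 0.3]
```

Emit:
jog_arm:
  increments:
    - [[0.2, 0.05, 0.001, 0, 0], [0.2, 0.1, 0.001, 0, 0], [0.2, 0.15, 0.001, 0, 0], [0.2, 0.18, 0.001, 0, 0], [0.2, 0.2, 0.001, 0, 0], [0.2, 0.205, 0.001, 0, 0], [0.7, 0.205, 0.001, 0, 0], [0.7, 0.205, 0.001, 0, 0], [0.7, 0.205, 0.001, 0, 0], [0.7, 0.205, 0.001, 0, 0]]

```text
clock: 27.22
tool_pos: [0.6391, 0.138, 0.1509]
orientation: [[0.003, 0.996, -0.089], [0.0, -0.089, -0.996], [-1.0, 0.003, -0.001]]
ft_force: [-1.0, -0.3, 2.9]
width: 0.0425
```

```bash
python3 -c "
from h import *
im=capture('top');S=capture('scene')
go(.6389,.1342,.148,-5.15)"
```

```text
go [0.0058 0.0002 0.0075] twist 0.0003 | yaw -5.13 rows 1.0 tcp [0.6392 0.138  0.1509] t 27.3167 w 0.0425 F [-1.1  0.3  4.9]
```

Lift 10 mm, shift 3.7 mm along tool z, lower again.

Emit:
jog_arm:
  increments:
    - [[0.7, -0.01, 0, 0, 0], [0.7, -0.02, 0, 0, 0], [0.7, -0.02, 0, 0.004, 0], [0.7, -0.02, 0, 0.0075, 0], [0.7, -0.02, 0, 0.0075, 0], [0.7, -0.012, 0, 0.0075, 0], [0.7, -0.004, 0, 0.0075, 0], [0.7, 0, 0, 0.0075, 0], [0.7, 0.001, 0, 0.0075, 0], [0.7, 0.001, 0, 0.0075, 0]]

```text
clock: 28.15
tool_pos: [0.6382, 0.1343, 0.151]
orientation: [[0.0, 0.996, -0.089], [0.0, -0.089, -0.996], [-1.0, 0.0, -0.0]]
ft_force: [-3.5, -0.1, 7.5]
width: 0.0426
```

```bash
python3 -c "
from h import *
im=capture('top');S=capture('scene')
go(.6389,.1342,.151,-5.15)"
```

```text
go [0.0001 0.0015 0.    ] twist 0.0004 | yaw -5.12 rows 1.0 tcp [0.6382 0.1343 0.151 ] t 28.25 w 0.0425 F [-3.4  0.   7.8]
```

Emit:
jog_arm:
  increments:
    - [[0.5, 0, 0, 0, 0], [0.35, 0, 0, 0, 0], [0.2, 0, 0, 0, 0], [0.2, 0, 0, 0, 0], [0.2, -0.03, 0, 0, 0], [0.2, -0.08, 0, 0, 0], [0.2, -0.14, 0, 0, 0], [0.2, -0.2, 0, 0, 0], [0.2, -0.26, 0, 0, 0], [0.2, -0.28, 0, 0, 0]]

```text
clock: 29.08
tool_pos: [0.6399, 0.1342, 0.2943]
orientation: [[0.009, 0.996, -0.089], [0.001, -0.089, -0.996], [-1.0, 0.009, -0.001]]
ft_force: [0.7, 0.5, -0.1]
width: 0.0684
```

Emit:
jog_arm:
  increments:
    - [[0.2, 0, -0.06, 0, 0], [0.2, 0, -0.13, 0, 0], [0.2, 0, -0.2, 0, 0], [0.2, 0, -0.27, 0, 0], [0.2, 0, -0.33, 0, 0], [0.2, 0, -0.36, 0, 0], [0.2, 0, -0.36, 0, 0], [0.2, 0, -0.36, 0, 0], [0.2, 0, -0.36, 0, 0], [0.2, 0, -0.36, 0, 0]]

```text
clock: 29.92
tool_pos: [0.4594, 0.1499, 0.2879]
orientation: [[-0.0, 0.996, -0.09], [-0.0, -0.09, -0.996], [-1.0, -0.0, 0.0]]
ft_force: [-0.7, 1.2, -0.9]
width: 0.0685
```

```bash
python3 chk.py
```

```text
60 2 off mm [ 0.4 -0.4] [ 0.3  -0.24  0.35 -0.19]
100 2 off mm [ 1.5 -1.5] [ 0.36 -0.37  0.43 -0.39]
150 2 off mm [-0.7  1.1] [ 0.29 -0.33  0.35 -0.4 ]
250 2 off mm [-1.7 -0.4] [ 0.35 -0.21  0.37 -0.24]
33 2 off mm [ 0.1 -0.6] [ 0.35 -0.33  0.43 -0.27]
500 2 off mm [-0.3 -1.1] [ 0.33 -0.25  0.35 -0.34]
```

View pics/s9.png

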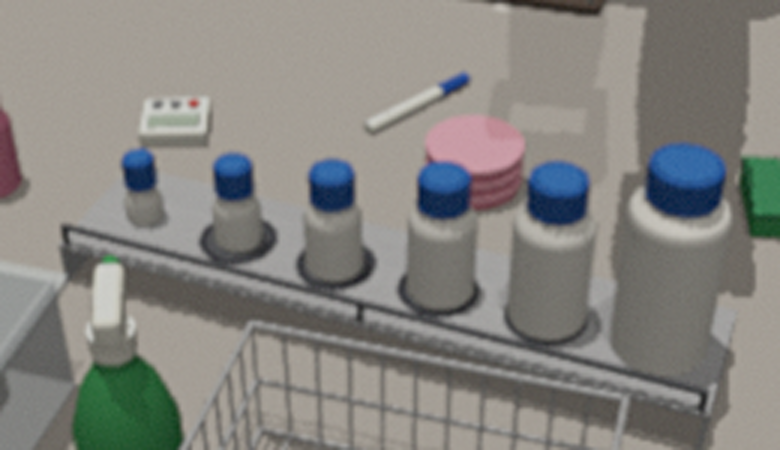

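All six stand upright and centred, and the robot is clear. I hand in.

```bash
python3 -c "
from rig import *
print(hand_in())"
```

```text
the job is handed in; nothing more can be done
None
```

The four white bottles are on the shelf and the job is handed in: bottle_60 on pad_1, 100 on pad_2, 150 on pad_3 and 250 on pad_4. The row steps down in size from the largest bottle at the left (+y) end to the smallest at the right.

- **How it was done:** I held each bottle by its cap, with the jaws across the shelf. The 250 first landed about 4 mm off centre, so I gripped it again, lifted it slightly and shifted it back.
- **Last checks:** Fitting the caps in both cameras put all four bottles within about 2 mm of their pad centres, which is also about the accuracy of the calibration. Both end bottles measured about 1 mm from their expected places. All six bottles stood upright in the last picture.
- **Limits:** The gripper was open and well clear at hand-in, at about 30 s of the 136 s. Contact readings at the end of each move, and between moves, stayed under about 9 N. No move was commanded onto the pink look-alikes, but I did not measure them again at the end.

No check failed or disagreed at the end.

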